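# Unlock the medicine safe and keep the sprung key turned

## Task

It is time for the evening medicine: take the red-capped key out of the wooden key block, slide it all the way into the lock on top of the white medicine safe until its collar is down on the lock's steel rim, and give it a quarter turn clockwise so that the bolt lets the lid spring ajar. The lock is sticky inside: where the key catches, do not force it, but press lightly and rock it clockwise and back until it slips past. The lock is sprung and would throw the bolt again, so finish while still gripping the key and holding it turned, ready for me to lift the lid; leave the blue key, the dropper bottle, the tumbler and the teaspoon where they are.

Things in the scene. Friction and masses are not known exactly. Their poses are not given: they have to be found in the camera images.
- red_key: Reversible steel safe key with a red plastic cap, standing blade down in one of the key block's two slots. Origin at the blade's tip, z up the key, x along the blade's width, y through its thickness. Blade 12 x 3.2 mm, 33 mm long, its last 1.5 mm tapered to 11 x 2.4; collar 24 x 7 mm at z = 33 to 38; neck 16 x 6 to 41; cap 27 wide (x), 9 thick (y), to z = 75 mm. 35 g.
- red_key_bow (a point): Centre of the red cap, 58 mm above the blade's tip; axes as those of the red key. Grip the cap across its thickness, fingers closing along the key's y. The key works equally well turned round by half a turn.
- red_key_collar (a point): Underside of the red key's collar, on the key's axis, 33 mm above the blade's tip; axes as those of the red key. It rests on the top of the block at the start and on the lock face when the key is home.
- blue_key: A key of the same shape with a blue cap, for something else, in the block's other slot, 52 mm from the red one along their width. To be left there. Origin and axes as for the red key.
- key_block: Fixed oak key block, 46 x 104 mm, its top 48 mm above the worktop, on a dark foot 78 x 118 x 8 mm. Origin under its centre, z up, y along the row of two slots at y = -26 and +26 mm; each slot is 5 x 13.6 mm (long side along y), 36 mm deep.
- safe: White steel medicine safe, green cross on its lid, bolted down: 190 deep (x), 200 wide (y), 86 mm high. Origin under its centre, -x is its front (towards the robot), z up. The front 61 mm of its top is a fixed deck with the lock, 30 mm from the front edge at mid width; behind it lies the lid, hinged at the back.
- lock_face (a point): Centre of the lock at the top of its round steel rim (33 mm across, 4 mm above the deck, 90 mm above the worktop; hole in it at least 17 mm across); axes as those of the safe. The collar of a key that is fully home lies on it, the blade's tip 33 mm below.
- keyway (a point): Centre of the brass plug's face, 3 mm below the lock face; axes as those of the safe. Keyway 13.6 x 4.6 mm, at its mouth widened by sloped sides to 18 x 9.4 mm (slopes 4 mm deep), its long side along the safe's x (fore and aft) while unturned. The plug turns freely with the key (light spring), clockwise from above, from 0 to 100 degrees.
- disc_stack (a point): Top of the first of two slotted discs inside the lock; their tops are 12 and 17.5 mm below the lock face, where the key's tip catches. Each is stuck by friction (0.02 N m) clockwise of the unturned keyway, the upper by 14 to 26 degrees, the lower by 34 to 49, and lets the blade through at 4 to 6 N when the key is within about 10 degrees of it; then it turns along with the key.
- cam (a joint): Angle of the lock's cam, rad: 0 unturned, growing clockwise from above, stop at 1.70. Its slot top is 23 mm below the lock face; sprung to 0 (0.045 N m, 0.10 at a quarter turn), so the key must come back to the unturned direction to enter it, within about 10 degrees, and then goes home. Play some 4 degrees. It draws the bolt; the lid is free from about 1.1 rad.
- lid (a joint): Opening of the safe's lid, rad: 0 shut and held by the bolt; when the bolt is drawn, a spring lifts it to its stop at 0.11 (front edge about 13 mm up).
- dropper: Brown dropper bottle with a black top, 33 mm across, 102 mm high; origin under its centre. Not to be disturbed.
- tumbler: Clear glass tumbler, 84 mm across, 93 mm high; origin under its centre. Not to be disturbed.
- spoon: Teaspoon, 132 x 28 x 11 mm, lying flat; origin under its centre. Not to be disturbed.

How it is judged (in metres and radians):
On the way, in this order (a step that is already met when the one before it is completed fails the run):
1. the red key is drawn out of the block in the fingers (contact force between the fingers and red_key above 2 N and height (world z) of red_key above 0.055 m), for 0.1 s.
2. the red key is fully home in the lock, not yet turned (contact force between the fingers and red_key above 2 N and horizontal distance between red_key_collar and lock_face below 0.004 m and z of red_key_collar in the frame of lock_face below 0.0035 m and value of joint cam below 0.4 rad), for 0.1 s.
3. the key is turned a quarter clockwise and the lid springs ajar (contact force between the fingers and red_key above 2 N and horizontal distance between red_key_collar and lock_face below 0.004 m and z of red_key_collar in the frame of lock_face below 0.0035 m and value of joint cam above 1.31 rad and value of joint lid above 0.06 rad), for 0.2 s.
At the end, for the whole second after the job is handed in: The red key is fully home (its collar within 3.5 mm of the lock face, within 4 mm of its axis), still gripped by the fingers (over 2 N) and held turned at rest with the cam at 75 degrees or more, and the lid has sprung ajar (over 0.06 rad) (all of step 3 and velocity of joint cam between -0.15 and 0.15 rad/s); the arm keeps its last pose, push and grip.
It fails at once if the key is forced on the way in: over 50 N between key and safe before its collar is down (contact force between red_key and safe above 50 N and z of red_key_collar in the frame of lock_face above 0.0035 m).
It fails at once if the blue key is pulled up or carried off (distance of blue_key from where it was at the start of the episode above 0.015 m).
It fails at once if the dropper bottle, tumbler or teaspoon is moved by over 3 cm, or one is tipped over (distance of any of dropper, tumbler, spoon from where it was at the start of the episode above 0.03 m or angle between any of dropper, tumbler's own z axis and vertical above 0.5 rad).
It also fails if it takes over 54 s, if anything falls off the work surface, if the arm or the gripper's body presses on something with over 40 N, if the wrist force passes 120 N, or if a joint passes its speed limit or range.

## Robot

A 7-joint arm with a two-finger parallel gripper is mounted at the origin on a cart in front of the work surface, level with it; the furniture and walls round the work are solid. World frame = base frame: x ahead of the robot, y to its left, z up, the work surface at z = 0. Lengths are in mm, angles in rad, forces in N, time in s.
With the tool pointing down it reaches from about 350 to 775 mm from the base axis. Payload 3.1 kg.
Tool frame: the origin (TCP) lies at the very end of the fingers, on their centre line; the grasp point (between the pads) lies 19 mm behind it (grasp_offset is the distance from the TCP to the grasp point, in mm); z points along the fingers, y is the line along which they close (so a half turn about z gives the same grasp; the last joint's range is limited). The gripper opens to 85 mm and grips with 20 to 120 N. Pads are 22 mm wide; open, the fingers measure 114 mm over their backs; the gripper's body (76 mm by 85 mm) begins 54 mm behind the grasp point. The pads swing forward as they close: fully open they stand 13 mm farther back than shut.
Start: joints at [-1.294, 0.311, 0.014, 1.512, -0.004, 1.319, -0.027], TCP at [172.358, 522.312, 231.304] pointing down, gripper open.
Joint ranges: [-2.7, 2.7], [-0.3, 1.91], [-1.27, 1.3], [0.12, 2.57], [-1.44, 4.58], [0.2, 2.03], [-3.05, 3.05]. Speed limits (rad/s): [2.79, 2.79, 3.14, 3.14, 3.14, 3.14, 3.14].

## Interface

Orientations are given as a rotation vector (axis times angle).
In Python, from plant import * gives the robot as it stands. The module is installed in compiled form; this text tells all that it offers.
- The arm moves only by the tool carry_out, never from a script. Its argument "rows" is a list that holds one entry, the list of rows, each a list of 5 numbers: the shift along the tool's x, y, z in mm, then the turn about the tool's z in degrees, then the closure, from 0 (fully open) to 1 (shut). In form: [[[tx, ty, tz, twist, claw], ...]]. A call has 1 to 20 rows; each row shifts and turns the commanded pose from where the row before left it, along the tool's axes as they then stand; what a row does not reach is not made up. A row lasts 1/10 s, in which the tool goes at most 50 mm and 8.59 degrees, less where a joint would pass 70% of its speed; a pose out of reach is approached as far as the arm can. A call is refused whole if a number of a shift passes 50 or a number of a turn 8.59, either way. A call with a gripper value outside its range is refused whole. The fingers move at their own pace and stop on an object; "newtons" is the grip in N (left out, the last holds). Time passes only in rows, so rows that do not move let the fingers close. It gives the time, the measured TCP pose, the force, the opening and the grip force at its end, in the units of the state.
- get_state(): the state, without advancing time (a new reading comes with each control period).
- camera(name): name is "scene" or "top" or "wrist"; returns the picture (480x640x3 uint8, red, green, blue); there is no depth.
- camera_params(name): a dict with "intrinsics" (3x3 intrinsics, pixels), "k1" (the pictures are not rectified: a ray, as slopes to the right and down, at radius r is drawn at 1 + k1 r^2 times it, then the intrinsics apply), "world_to_cam" (4x4, takes a point from world to camera coordinates). Camera axes: x right, y up, looking along -z (the intrinsics and any distortion apply to the point x, -y, -z); pixel columns grow to the right and rows downward; lengths in mm; the calibration is good to about 2 mm. A picture is of the moment at which its call begins: read the wrist's pose just before it. camera_params takes no time and is no camera call; for the wrist camera it gives the pose at the moment of the call.
- close_job(): hands the job in; it is judged then, once.
The state is a dict: "time": time; "joint_pos": joint angles; "qvel": joint speeds; "joint_efforts": joint torques, N m; "eef_pos": TCP position; "tool_rot": TCP orientation; "force": force on the tool from outside, world axes, zero at the start; "ft_torque": the same for the moment, N m; "width": opening from 0.0 (shut) to 1.0 (fully open); "grip_force": force on a finger pad.
Only numpy, scipy, OpenCV 4.12 (cv2) and the standard library are available. Lean on these libraries where they do the work, as an engineer would, in place of code of your own. Each camera call takes 0.05 s, during which the arm holds its last target. There are 200 camera calls.

## Working session

There is one attempt and no reset: what is moved stays moved. The work goes in short steps, Python scripts to look and compute and a tool call to move; the robot and the scene stay as the last step left them, time stands still between calls to the robot, and variables do not carry over. Pictures are saved under pics/ and viewed, at most 10 in all, crops included, and the job is handed in when it is done.

Besides the shell and the picture viewer there is one more tool, called after "Call:" as name([rows], argument=value, ...), one row to a line, values as JSON. carry_out: Moves the arm, as the interface text tells. Its arguments: {"type":"object","properties":{"rows":{"type":"array","items":{"type":"array","items":{"type":"array","items":{"type":"number"}}}},"newtons":{"type":"number"}},"required":["rows"]}

```bash
mkdir -p pics; cat > h.py <<'E'
import numpy as np, cv2
from plant import *
from scipy.spatial.transform import Rotation as R
def grab(name,fn=None):
    p=camera_params(name); im=np.array(camera(name))
    if fn: cv2.imwrite('pics/'+fn,im[:,:,::-1])
    return im,p
def ray(p,uv):
    K=np.array(p['intrinsics']);T=np.array(p['world_to_cam']);k=p['k1']
    x=np.linalg.solve(K,[uv[0],uv[1],1.])[:2]; r=np.linalg.norm(x); s=r
    for _ in range(30): s=r/(1+k*s*s)
    x=x*(s/r if r>0 else 1)
    d=T[:3,:3].T@np.array([x[0],-x[1],-1.]); o=-T[:3,:3].T@T[:3,3]
    return o,d/np.linalg.norm(d)
def onz(p,uv,z):
    o,d=ray(p,uv); return o+d*(z-o[2])/d[2]
def meet(rs):
    A=np.zeros((3,3));b=np.zeros(3)
    for o,d in rs:
        P=np.eye(3)-np.outer(d,d);A+=P;b+=P@o
    x=np.linalg.solve(A,b)
    return x,[np.linalg.norm((np.eye(3)-np.outer(d,d))@(x-o)) for o,d in rs]
def proj(p,X):
    K=np.array(p['intrinsics']);T=np.array(p['world_to_cam']);c=T[:3,:3]@np.array(X)+T[:3,3]
    x=np.array([c[0],-c[1]])/-c[2]; x=x*(1+p['k1']*(x@x)); return (K@[x[0],x[1],1])[:2]
E
python3 - <<'E'
from h import *
s=get_state();print(s)
for n in('scene','top'):
    im,p=grab(n,n+'0.png');print(n,p)
E
```

```text
{'time': 0.0, 'joint_pos': array([-1.29369519,  0.31172267,  0.01401527,  1.51310558, -0.00438191,
        1.3191893 , -0.02719744]), 'qvel': array([-6.02413618e-04,  4.56123190e-04, -3.87980130e-04,  1.16372850e-03,
       -4.74092195e-04, -3.11534045e-05, -2.39985920e-04]), 'joint_efforts': array([-2.05467827e-04, -3.79918242e+01,  1.45863821e-01, -2.30589491e+01,
        1.23051481e-02,  1.39166974e-02,  2.14539000e-06]), 'eef_pos': array([172.15817225, 521.57343339, 230.2031914 ]), 'tool_rot': array([-0.49851688, -3.10152291,  0.00373893]), 'force': array([-0.25099151,  0.20287364,  0.25173179]), 'ft_torque': array([0.01809237, 0.02177145, 0.0037871 ]), 'grip_force': 0.0, 'width': 1.0008896769217925}
scene {'intrinsics': array([[485.581041  ,   0.        , 319.36004727],
       [  0.        , 485.581041  , 240.53098592],
       [  0.        ,   0.        ,   1.        ]]), 'k1': -0.08985424358336606, 'world_to_cam': array([[-9.09808475e-01, -4.14387497e-01, -2.30551595e-02,
         3.85354151e+02],
       [ 2.43876131e-01, -5.78738415e-01,  7.78194243e-01,
        -3.23790520e+02],
       [-3.35816871e-01,  7.02385114e-01,  6.27600335e-01,
        -5.68241920e+02],
       [ 0.00000000e+00,  0.00000000e+00,  0.00000000e+00,
         1.00000000e+00]])}
top {'intrinsics': array([[547.12929118,   0.        , 313.94577476],
       [  0.        , 547.12929118, 239.23341571],
       [  0.        ,   0.        ,   1.        ]]), 'k1': -0.15364078607265758, 'world_to_cam': array([[ 1.42973429e-02, -9.99779303e-01,  1.53925836e-02,
        -2.30628808e+02],
       [ 9.96606459e-01,  1.54966108e-02,  8.08419467e-02,
        -5.30725202e+02],
       [-8.10626380e-02,  1.41845232e-02,  9.96608071e-01,
        -9.49643708e+02],
       [ 0.00000000e+00,  0.00000000e+00,  0.00000000e+00,
         1.00000000e+00]])}
```

View pics/scene0.png

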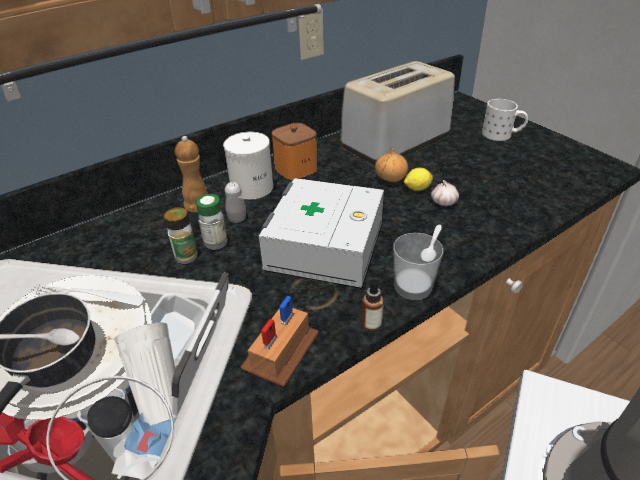

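View pics/top0.png

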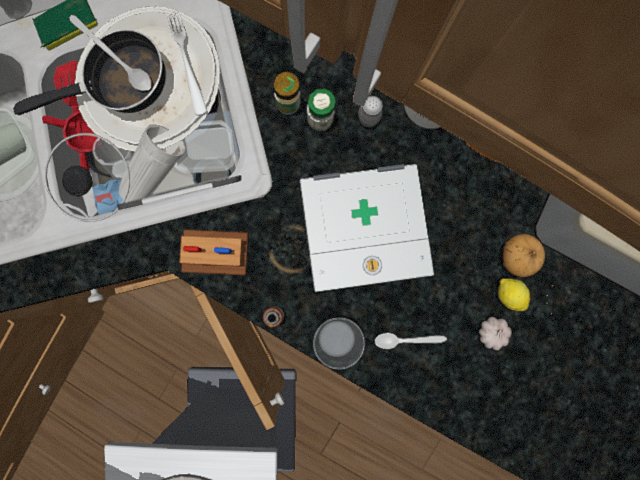

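The scene view shows the red cap at (268,332), the blue cap at (287,308) and the lock at (358,215). The top view shows the red cap at (193,249), the blue cap at (222,251) and the lock at (372,265). The dropper is at (273,317) and the tumbler at (339,343).

```bash
cat > m.py <<'E'
from h import *
def blob(im,lo,hi,box):
    hsv=cv2.cvtColor(im,cv2.COLOR_RGB2HSV); m=cv2.inRange(hsv,lo,hi)
    if lo[0]==0: m|=cv2.inRange(hsv,(170,)+lo[1:],(180,)+hi[1:])
    M=np.zeros_like(m);x0,y0,x1,y1=box;M[y0:y1,x0:x1]=m[y0:y1,x0:x1]
    n,l,s,c=cv2.connectedComponentsWithStats(M); i=1+np.argmax(s[1:,4])
    return c[i],l==i,s[i]
RED=((0,140,60),(8,255,255));BLU=((105,120,60),(125,255,255));YEL=((12,90,60),(32,255,255))
E
python3 - <<'E'
from m import *
S,ps=grab('scene');T,pt=grab('top')
b={'red':(RED,(240,300,300,370),(175,230,210,265)),'blue':(BLU,(270,280,310,330),(205,230,245,265)),
'lock':(YEL,(340,200,375,230),(355,250,390,280))}
for k,(c,bs,bt) in b.items():
    u,mu,su=blob(S,*c,bs);v,mv,sv=blob(T,*c,bt)
    print(k,u,su,v,sv,meet([ray(ps,u),ray(pt,v)]))
# safe top corners by white contour
g=cv2.cvtColor(T,cv2.COLOR_RGB2HSV);m=cv2.inRange(g,(0,0,150),(180,60,255));M=m*0;M[140:310,290:445]=m[140:310,290:445]
c=max(cv2.findContours(M,0,2)[0],key=cv2.contourArea);r=cv2.minAreaRect(c);B=cv2.boxPoints(r)
P=np.array([onz(pt,q,86) for q in B]);print(B.round(1),P.round(1),[np.linalg.norm(P[i]-P[i-1]).round(1) for i in range(4)],P.mean(0))
for i in range(4): d=P[i]-P[i-1];print(np.degrees(np.arctan2(d[1],d[0])))
# block top
m=cv2.inRange(g,(5,80,100),(25,255,255));M=m*0;M[220:285,170:255]=m[220:285,170:255]
r=cv2.minAreaRect(max(cv2.findContours(M,0,2)[0],key=cv2.contourArea));B=cv2.boxPoints(r);P=np.array([onz(pt,q,48) for q in B]);print(P.round(1),P.mean(0))
cv2.imwrite('pics/crop.png',cv2.resize(np.hstack([T[215:285,170:260],T[230:300,330:420]])[:,:,::-1],None,fx=4,fy=4,interpolation=cv2.INTER_CUBIC))
E
```

```text
red [267.97307692 331.35384615] [261 318  15  27 260] [191.52173913 248.54347826] [183 246  18   6  92] (array([510.914431  , -15.40430326,  74.64444538]), [np.float64(0.02575185867368567), np.float64(0.02575185867361141)])
blue [285.56637168 307.52654867] [279 295  13  26 226] [222.22077922 250.03896104] [214 248  18   5  77] (array([509.25276181, -67.72233721,  74.64509231]), [np.float64(0.016564068900592598), np.float64(0.01656406890053378)])
lock [358.06666667 214.71111111] [353 212  11   6  45] [372.20833333 264.82291667] [367 260  11  11  96] (array([ 487.7170946 , -319.12531858,   87.53606208]), [np.float64(0.05023183211260439), np.float64(0.05023183211271425)])
[[299.2 179.2]
 [418.  163. ]
 [433.3 275. ]
 [314.5 291.2]] [[ 629.8 -195.6   86. ]
 [ 661.9 -397.    86. ]
 [ 472.1 -422.3   86. ]
 [ 442.9 -223.9   86. ]] [np.float64(189.1), np.float64(204.0), np.float64(191.5), np.float64(200.6)] [ 551.70625532 -309.71340768   86.        ]
8.616611622552146
-80.9493741292345
-172.41316351778227
98.37304103289993
[[ 473.2   11.9   48. ]
 [ 545.9   10.7   48. ]
 [ 542.  -104.9   48. ]
 [ 469.8 -103.1   48. ]] [507.70616052 -46.31872462  48.        ]
```

View pics/crop.png

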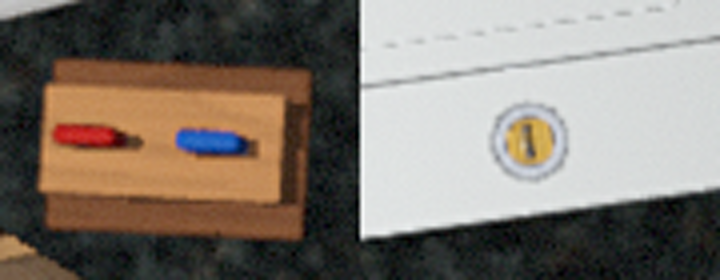

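The crop confirms both caps lie along the block row. The keyway slot is near-vertical in the picture, which puts it along the safe's x. Next I move above the red key and use the wrist camera.

Call:
carry_out([
  [[-30.5,-25.2,0,0,0],[-30.5,-25.2,0,0,0],[-30.5,-25.2,0,0,0],[-30.5,-25.2,0,0,0],[-30.5,-25.2,0,0,0],[-30.5,-25.2,0,0,0],[-30.5,-25.2,0,0,0],[-30.5,-25.2,0,0,0],[-30.5,-25.2,0,0,0],[-30.5,-25.2,0,0,0],[-30.5,-25.2,0,0,0],[-30.5,-25.2,0,0,0],[-30.5,-25.2,0,0,0],[-30.5,-25.2,0,0,0],[-30.5,-25.2,0,0,0],[-30.5,-25.2,0,0,0]],
], newtons=40)

```text
time: 1.8
eef_pos: [510.0, -14.7, 231.2]
tool_rot: [-0.498, -3.102, -0.001]
force: [1.1, 0.6, 0.6]
width: 1.0
grip_force: 0.0
```

Call:
carry_out([
  [[0,0,5,8.5,0],[0,0,5,8.5,0],[0,0,5,8.5,0],[0,0,5,8.5,0],[0,0,5,8.5,0],[0,0,5,8.5,0],[0,0,5,8.5,0],[0,0,5,8.5,0],[0,0,0,1.9,0],[0,0,0,0,0]],
])

```text
time: 2.8
eef_pos: [509.1, -13.3, 190.9]
tool_rot: [-2.185, -2.257, 0.001]
force: [-1.2, 0.5, -0.4]
width: 0.997
grip_force: 0.0
```

```bash
python3 - <<'E'
from h import *
s=get_state();print(s['time'],s['eef_pos'],s['tool_rot'],s['joint_pos'])
im,p=grab('wrist','w1.png');T=p['world_to_cam'];print(-T[:3,:3].T@T[:3,3],T[:3,:3],p['intrinsics'],p['k1'])
m=R.from_rotvec(s['tool_rot']).as_matrix();print(m)
for n,X in dict(red=(510.9,-15.4,90),blue=(509.3,-67.7,90)).items(): print(n,proj(p,X))
E
```

```text
2.8 [509.12645551 -13.3096966  190.91957745] [-2.18463299e+00 -2.25694051e+00  1.12571422e-03] [-0.59587491  0.30468863  0.74408633  1.70734911 -0.21816051  1.21562647
  0.23443937]
[508.59484856  59.01975474 333.35025199] [[ 0.99947098  0.03247709 -0.0017301 ]
 [-0.03166657  0.95964168 -0.27943707]
 [-0.00741503  0.27934403  0.96016245]] [[374.27811713   0.         316.99525625]
 [  0.         374.27811713 236.90677514]
 [  0.           0.           1.        ]] -0.02603865018338751
[[-3.25508475e-02  9.99469707e-01 -8.64639276e-04]
 [ 9.99470072e-01  3.25507204e-02 -1.60619439e-04]
 [-1.32389632e-04 -8.69409378e-04 -9.99999613e-01]]
red [317.44830267 242.03743233]
blue [312.84072993 311.42754234]
```

View pics/w1.png

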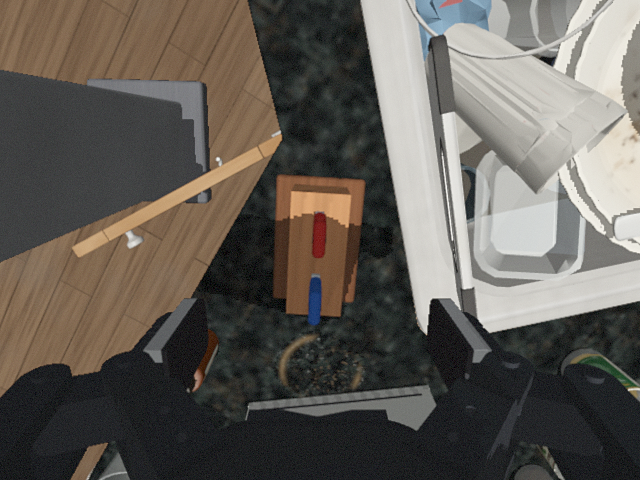

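The wrist view shows the red cap at about (319,235), with blue next to it at (315,300), and the fingers straddling the block. The row runs along the image's vertical.

Call:
carry_out([
  [[0,0,20,0,0],[0,0,20,0,0],[0,0,20,0,0],[0,0,15,0,0],[0,0,0,0,0],[0,0,0,0,0]],
])

```text
time: 3.45
eef_pos: [509.6, -13.6, 116.6]
tool_rot: [2.185, 2.257, 0.0]
force: [-0.3, 0.2, -0.1]
width: 1.0
grip_force: 0.0
```

```bash
python3 - <<'E'
from m import *
s=get_state();print(s['time'],s['eef_pos'],s['tool_rot'],s['force'])
p2=camera_params('wrist');im2,p2=grab('wrist','w2.png')
S,ps=grab('scene');T,pt=grab('top')
im1=cv2.imread('pics/w1.png')[:,:,::-1].copy()
def e(im,box,c=RED):
    cc,m,st=blob(im,*c,box);cn=max(cv2.findContours(m.astype(np.uint8),0,1)[0],key=cv2.contourArea);r=cv2.minAreaRect(cn);return cc,st,r
import pickle
print('w1',e(im1,(290,190,350,265)))
print('w2',e(im2,(240,50,400,420)));print('w2b',e(im2,(240,50,400,479),BLU))
print('s',e(S,(240,300,300,370)),'t',e(T,(175,230,210,265)))
E
```

```text
3.45 [509.63184322 -13.58214278 116.61091347] [2.18490735e+00 2.25707503e+00 1.18199498e-04] [-0.29196126  0.23050722 -0.10823485]
w1 (array([318.78853047, 235.27956989]), array([312, 213,  15,  45, 558], dtype=int32), ((319.0203552246094, 235.07241821289062), (13.270676612854004, 44.28315353393555), 2.726310968399048))
w2 (array([318.43126685, 273.75651393]), array([ 309,  241,   20,   66, 1113], dtype=int32), ((318.70208740234375, 273.5445251464844), (18.394794464111328, 65.21454620361328), 2.12109637260437))
w2b (array([312.52, 359.26]), array([ 303,  324,   19,   70, 1050], dtype=int32), ((312.2911071777344, 358.5121154785156), (17.110153198242188, 69.27322387695312), 2.385944128036499))
s (array([267.99618321, 331.52671756]), array([261, 319,  15,  26, 262], dtype=int32), ((268.0800476074219, 331.55999755859375), (14.0, 24.799999237060547), 36.86989974975586)) t (array([195.03125 , 248.828125]), array([190, 246,  12,   7,  64], dtype=int32), ((195.5, 249.0), (6.0, 11.0), 90.0))
```

View pics/w2.png

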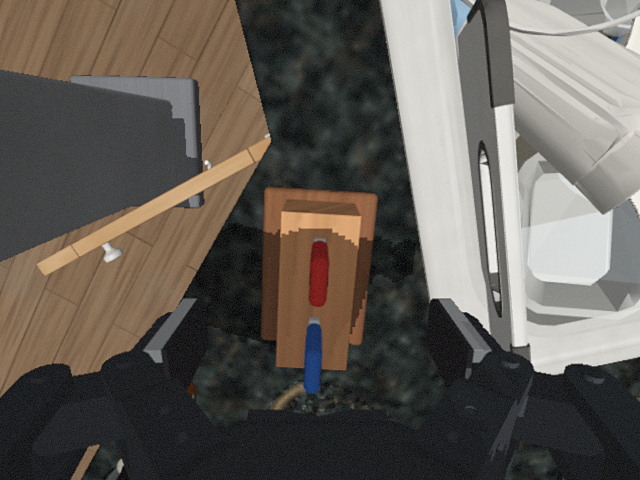

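The closer wrist view shows the red cap spanning (318,241) to (318,306), centred between the fingers.

```bash
python3 - <<'E'
from h import *
s=get_state();T=s['eef_pos']
p2=camera_params('wrist')
# p1 by moving along with TCP (pure translation)
import copy
p1=copy.deepcopy(p2);d=np.array([509.126,-13.310,190.920])-T
W=np.array(p2['world_to_cam'],float);W[:3,3]-=W[:3,:3]@d;p1['world_to_cam']=W
a=(317.8,306.3);b=(318.1,257.4)
print('far top edge',meet([ray(p2,a),ray(p1,b)]),onz(p2,a,90),onz(p1,b,90))
print('axis near top edge? w2 (319.5,250)',onz(p2,(319.5,250),73))
pt=camera_params('top')
print('TCP',T,'tool y yaw',np.degrees(np.arctan2(*R.from_rotvec(s['tool_rot']).as_matrix()[[1,0],1])))
print('blue far top edge',onz(p2,(311,393),90))
print('block top left/right edges w2', onz(p2,(280,225),48),onz(p2,(359,228),48))
E
```

```text
far top edge (array([512.37329024, -25.31712737,  92.96553967]), [np.float64(0.41650114840437874), np.float64(0.41650114840414654)]) [512.84929257 -26.79904037  90.        ] [512.00418209 -26.3677723   90.        ]
axis near top edge? w2 (319.5,250) [513.01233953  -2.74490169  73.        ]
TCP [510.43514424 -13.62801466 117.45778348] tool y yaw 1.8510470378684396
blue far top edge [510.87633054 -78.64901802  90.        ]
block top left/right edges w2 [489.90001773   3.66296345  48.        ] [536.15810118   3.32417319  48.        ]
```

Call:
carry_out([
  [[0,1,15,0,0],[0,1,15,0,0],[0,0,15,0,0],[0,0,10,0,0],[0,0,5.5,0,0],[0,0,0,0,0],[0,0,0,0,1],[0,0,0,0,1],[0,0,0,0,1],[0,0,0,0,1],[0,0,0,0,1],[0,0,0,0,1],[0,0,0,0,1],[0,0,0,0,1],[0,0,0,0,1],[0,0,0,0,1]],
], newtons=60)

```text
time: 5.2
eef_pos: [511.3, -13.4, 56.0]
tool_rot: [-2.185, -2.256, 0.0]
force: [-2.3, 0.4, 3.6]
width: 0.096
grip_force: 59.5
```

```bash
python3 - <<'E'
from h import *
print(get_state())
E
```

```text
{'time': 5.2, 'joint_pos': array([-0.51738155,  0.47144745,  0.66966012,  1.86659864, -0.36044113,
        0.9272317 ,  0.35142341]), 'qvel': array([-0.00104579,  0.00135605,  0.00052414, -0.00037819,  0.00081122,
       -0.00086611, -0.00043007]), 'joint_efforts': array([ 8.88735289e-02, -3.31358278e+01,  6.16505161e+00, -1.76614827e+01,
       -1.12397536e-01, -7.42624775e-01,  1.84614508e-02]), 'eef_pos': array([511.29620156, -13.4138648 ,  55.97539212]), 'tool_rot': array([-2.18535425e+00, -2.25641822e+00,  1.87566135e-05]), 'force': array([-2.34241912,  0.44720364,  3.64686233]), 'ft_torque': array([ 0.04466888,  0.4812437 , -0.01479944]), 'grip_force': 59.47442829608917, 'width': 0.09639034152414751}
```

Call:
carry_out([
  [[0,0,-4,0,1],[0,0,-6,0,1],[0,0,-10,0,1],[0,0,-15,0,1],[0,0,-15,0,1],[0,0,-15,0,1],[0,0,-15,0,1],[0,0,-15,0,1],[0,0,-15,0,1],[0,0,0,0,1],[0,0,0,0,1]],
])

```text
time: 6.3
eef_pos: [511.6, -13.4, 166.1]
tool_rot: [2.185, 2.256, 0.001]
force: [0.2, -0.7, -0.7]
width: 0.097
grip_force: 58.9
```

```bash
python3 - <<'E'
from h import *
s=get_state();print(s['time'],s['eef_pos'],s['tool_rot'],s['force'],s['ft_torque'],s['grip_force'])
im,p=grab('wrist','w3.png');S,ps=grab('scene','s3.png');T,pt=grab('top','t3.png')
G=s['eef_pos'];print([proj(q,G+[0,0,dz]) for q in(p,ps,pt) for dz in(-41,0,34)])
a=proj(ps,G).astype(int)
c=S[a[1]-50:a[1]+50,a[0]-50:a[0]+50]
w=im[280:460,240:400]
cv2.imwrite('pics/c3.png',np.hstack([cv2.resize(c,(400,400)),cv2.resize(w,(355,400))])[:,:,::-1])
E
```

```text
6.3 [511.60653608 -13.42852275 166.09033435] [2.18515679e+00 2.25644713e+00 1.38189754e-03] [ 0.22131361 -0.65995427 -0.7262788 ] [-0.03295591  0.03479848  0.01397123] 58.93505036830902
[array([313.9881719 , 271.59743776]), array([313.24750486, 307.52583684]), array([312.28249985, 354.41776657]), array([263.49049226, 308.28930174]), array([260.50594902, 287.08876198]), array([257.85857196, 268.14442248]), array([183.81877765, 246.08529869]), array([177.90788029, 244.24356937]), array([172.55732231, 242.57465592])]
```

View pics/c3.png

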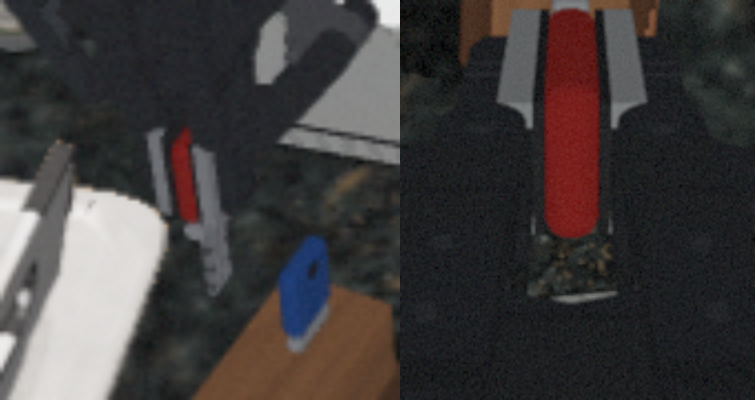

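Key held straight, tip at about scene pixel (264,310), which matches the predicted tip within 2 mm. Next I move to the lock.

Call:
carry_out([
  [[-20,-2,0,0,1],[-35,-4,0,0,1],[-38,-4,0,0,1],[-38,-4,0,0,1],[-38,-4,0,0,1],[-38,-4,0,0,1],[-38,-4,0,0,1],[-35,-4,0,0,1],[-25,-4,0,0,1]],
])

```text
time: 7.35
eef_pos: [485.8, -322.2, 164.9]
tool_rot: [-2.188, -2.253, 0.003]
force: [-1.5, -0.3, -0.5]
width: 0.096
grip_force: 58.9
```

Call:
carry_out([
  [[0,0,0,8.5,1],[0,0,0,8.5,1],[0,0,0,8.5,1],[0,0,0,8.5,1],[0,0,0,8.5,1],[0,0,0,8.5,1],[0,0,0,8.5,1],[0,0,0,8.5,1],[0,0,0,8.5,1],[0,0,0,6.7,1],[0,0,0,0,1],[0,0,0,0,1]],
])

```text
time: 8.55
eef_pos: [487.1, -319.1, 165.1]
tool_rot: [-3.132, -0.241, 0.002]
force: [0.1, -0.2, -1.3]
width: 0.093
grip_force: 58.8
```

```bash
python3 - <<'E'
from h import *
s=get_state();print(s['time'],s['eef_pos'],s['joint_pos'],s['force'],s['ft_torque'],s['grip_force'])
M=R.from_rotvec(s['tool_rot']).as_matrix();print(M)
im,p=grab('wrist','w4.png');S,ps=grab('scene','s4.png');T,pt=grab('top','t4.png')
G=s['eef_pos'];print([proj(q,G+[0,0,dz]).round(1) for q in(p,ps,pt) for dz in(-41,0,34)])
print('lock pred',[proj(q,(487.7,-319.1,88)).round(1) for q in (p,ps,pt)])
# key far cap edge check from w3
import copy
p3=copy.deepcopy(p);print('cam in tool',M.T@(-p['world_to_cam'][:3,:3].T@p['world_to_cam'][:3,3]-G))
cv2.imwrite('pics/w4c.png',im[100:400,160:480][:,:,::-1].repeat(2,0).repeat(2,1)[:600])
a=proj(ps,(487.7,-319.1,110)).astype(int);c=S[a[1]-40:a[1]+40,a[0]-40:a[0]+40]
cv2.imwrite('pics/c4.png',np.hstack([cv2.resize(im[140:400,200:440],(369,400)),cv2.resize(c,(400,400),interpolation=cv2.INTER_CUBIC)])[:,:,::-1])
E
```

```text
8.55 [ 487.05245319 -319.09299336  165.0978504 ] [-0.15860603  0.63673742  1.12163271  1.55045397 -0.58385693  1.32753608
 -0.38687734] [ 0.09420822 -0.24328369 -1.25116417] [ 0.00674327 -0.03783008  0.00990583] 58.77047896385193
[[ 9.88271365e-01  1.52703197e-01 -1.20083909e-03]
 [ 1.52703720e-01 -9.88271950e-01  3.55844100e-04]
 [-1.13241706e-03 -5.35043130e-04 -9.99999216e-01]]
[array([319.2, 272. ]), array([319.7, 308.2]), array([320.3, 355.4]), array([358.9, 198.4]), array([359.5, 179. ]), array([360.1, 162.1]), array([375. , 264.5]), array([378.4, 263.5]), array([381.5, 262.7])]
lock pred [array([319.1, 249.3]), array([358. , 214.5]), array([372.2, 264.9])]
cam in tool [  72.77746478   -1.10724099 -142.42133223]
```

View pics/c4.png

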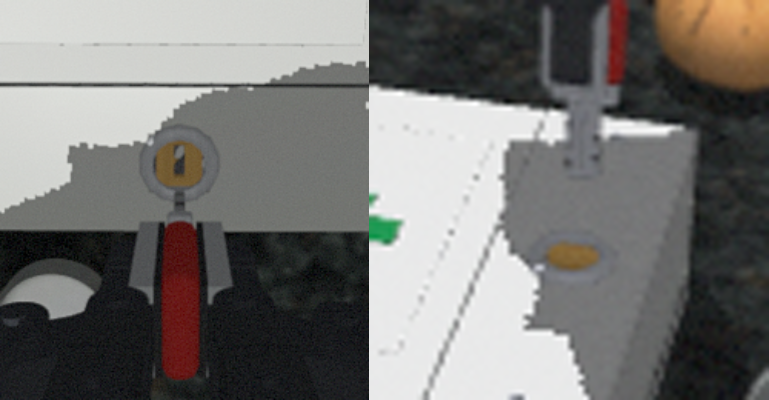

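The wrist crop shows the rim centred at about pixel (316.5,246) and the blade in line at column 317, with the slot aligned to the tool. The scene crop shows the tip above the lock. I'll quantify the residual offsets.

```bash
python3 - <<'E'
from m import *
G=get_state();M=R.from_rotvec(G['tool_rot']).as_matrix();G=G['eef_pos'];print(G)
p=camera_params('wrist');ps=camera_params('scene')
im=cv2.imread('pics/w4.png')[:,:,::-1].copy();S=cv2.imread('pics/s4.png')[:,:,::-1].copy()
# rim in wrist: bluish grey ring
h=cv2.cvtColor(im,cv2.COLOR_RGB2HSV).astype(int)
for n,q in (('row246',im[246,282:352]),('col 305',im[210:285,305]),('col317',im[210:290,317])): print(n,[tuple(int(z) for z in v) for v in q[::2]])
c,m,st=blob(im,*RED,(260,200,380,420));print('cap',c,st)
for z in (34,):
  for x in (13.5,-13.5): print('cap edge pred',x,proj(p,G+M@[x,0,-z]))
print('tip near edge pred',proj(p,G+M@[6,0,41]))
print('scene a',proj(ps,(487.7,-319.1,110)),'tip pred',proj(ps,G+M@[0,0,41]))
for f in((316.5,245.7),(319,249.3)): print(onz(p,f,90))
E
```

```text
[ 487.16492562 -319.2952557   165.62931079]
row246 [(115, 119, 116), (119, 119, 117), (115, 115, 113), (115, 117, 114), (106, 108, 103), (95, 98, 98), (104, 109, 111), (101, 105, 103), (105, 110, 110), (59, 59, 60), (113, 92, 57), (118, 93, 52), (111, 90, 46), (109, 86, 46), (114, 91, 50), (114, 92, 54), (49, 44, 42), (52, 52, 55), (46, 51, 54), (102, 85, 56), (115, 91, 52), (115, 90, 48), (117, 93, 52), (115, 94, 52), (110, 88, 48), (110, 110, 111), (96, 99, 102), (102, 103, 106), (108, 109, 110), (104, 107, 112), (100, 100, 102), (116, 115, 114), (117, 117, 112), (113, 114, 113), (113, 114, 113)]
col 305 [(219, 220, 216), (219, 220, 216), (220, 220, 217), (218, 220, 215), (202, 203, 198), (119, 121, 117), (110, 114, 113), (89, 91, 95), (101, 105, 106), (109, 109, 111), (109, 111, 112), (105, 108, 111), (101, 102, 102), (116, 93, 57), (117, 91, 52), (115, 94, 53), (118, 91, 55), (119, 95, 55), (119, 97, 56), (119, 96, 59), (115, 92, 50), (115, 92, 48), (118, 94, 52), (117, 92, 49), (105, 90, 62), (99, 101, 104), (110, 112, 114), (109, 108, 111), (103, 103, 108), (92, 94, 94), (113, 
[... 402 characters left out ...]
2, 83, 81), (38, 37, 40), (47, 51, 52), (37, 37, 43), (42, 43, 43), (60, 56, 53), (94, 73, 41), (117, 92, 56), (118, 91, 51), (111, 94, 68), (85, 86, 86), (73, 75, 77), (54, 53, 55), (75, 77, 76), (67, 70, 72), (31, 31, 35), (64, 69, 70), (71, 70, 74), (82, 80, 85), (97, 97, 99), (105, 110, 111), (83, 35, 32), (83, 19, 23), (78, 12, 0)]
cap [316.92545532 336.21812791] [ 305  284   25  103 2361]
cap edge pred 13.5 [320.57185452 319.14167412]
cap edge pred -13.5 [320.35153677 389.34406276]
tip near edge pred [319.23400685 261.38780278]
scene a [358.36529086 204.75772409] tip pred [358.89266388 198.11551207]
[ 490.46420727 -317.26845085   90.        ]
[ 488.40860587 -319.13259083   90.        ]
```

Call:
carry_out([
  [[1.8,0.4,8,0,1],[0,0,10,0,1],[0,0,10,0,1],[0,0,5,0,1],[0,0,2,0,1],[0,0,2,0,1],[0,0,0,0,1],[0,0,0,0,1]],
])

```text
time: 9.5
eef_pos: [489.2, -319.7, 129.1]
tool_rot: [3.132, 0.237, 0.001]
force: [-0.0, 0.7, -0.8]
width: 0.097
grip_force: 58.8
```

Call:
carry_out([
  [[0,0,2,0,1],[0,0,2,0,1],[0,0,0,0,1]],
])

```text
time: 9.8
eef_pos: [489.0, -319.3, 124.5]
tool_rot: [-3.132, -0.237, 0.0]
force: [-0.0, -0.2, -0.8]
width: 0.095
grip_force: 58.8
```

Call:
carry_out([
  [[0,0,1.5,0,1],[0,0,0,0,1]],
])

```text
time: 10.0
eef_pos: [489.0, -319.4, 123.1]
tool_rot: [-3.132, -0.237, 0.0]
force: [0.0, -0.4, -0.1]
width: 0.096
grip_force: 58.8
```

Call:
carry_out([
  [[0,0,1.5,0,1],[0,0,0,0,1]],
])

```text
time: 10.2
eef_pos: [489.2, -319.3, 121.6]
tool_rot: [-3.132, -0.237, -0.0]
force: [1.0, 0.4, -0.5]
width: 0.095
grip_force: 58.8
```

Call:
carry_out([
  [[0,0,1.5,0,1],[0,0,0,0,1]],
])

```text
time: 10.4
eef_pos: [489.2, -319.4, 120.1]
tool_rot: [-3.133, -0.237, -0.0]
force: [0.3, 1.3, -1.1]
width: 0.1
grip_force: 58.8
```

Call:
carry_out([
  [[0,0,1.5,0,1],[0,0,0,0,1]],
])

```text
time: 10.6
eef_pos: [489.2, -319.4, 118.9]
tool_rot: [-3.132, -0.237, -0.0]
force: [0.9, 0.8, 0.4]
width: 0.096
grip_force: 59.1
```

Call:
carry_out([
  [[0,0,1,0,1],[0,0,0,0,1]],
])

```text
time: 10.8
eef_pos: [489.3, -319.5, 118.4]
tool_rot: [-3.132, -0.237, -0.001]
force: [-0.5, 1.7, 4.3]
width: 0.093
grip_force: 59.6
```

Disc 1 reached at tip depth 12 mm. I'll press lightly and rock clockwise.

Call:
carry_out([
  [[0,0,0.8,3,1],[0,0,0,3,1],[0,0,0,3,1],[0,0,0,3,1],[0,0,0,0,1]],
])

```text
time: 11.3
eef_pos: [489.1, -319.2, 116.6]
tool_rot: [-3.14, 0.092, 0.001]
force: [-0.0, 0.8, 0.7]
width: 0.098
grip_force: 58.9
```

Call:
carry_out([
  [[0,0,0.3,3,1],[0,0,0,3,1],[0,0,0,0,1]],
])

```text
time: 11.6
eef_pos: [489.1, -319.3, 116.3]
tool_rot: [-3.131, 0.255, 0.001]
force: [0.5, 1.2, -0.8]
width: 0.097
grip_force: 58.9
```

Call:
carry_out([
  [[0,0,1.5,0,1],[0,0,1,0,1],[0,0,0,0,1]],
])

```text
time: 11.9
eef_pos: [489.0, -319.4, 113.9]
tool_rot: [-3.131, 0.255, 0.0]
force: [0.9, 0.9, -0.7]
width: 0.097
grip_force: 58.9
```

Call:
carry_out([
  [[0,0,1,0,1],[0,0,0,0,1]],
])

```text
time: 12.1
eef_pos: [489.1, -319.4, 113.3]
tool_rot: [-3.131, 0.256, -0.0]
force: [0.3, 1.4, -0.3]
width: 0.095
grip_force: 59.0
```

Call:
carry_out([
  [[0,0,0.6,0,1],[0,0,0,0,1]],
])

```text
time: 12.3
eef_pos: [489.2, -319.5, 113.0]
tool_rot: [-3.131, 0.256, -0.001]
force: [-0.7, 1.7, 3.2]
width: 0.097
grip_force: 59.4
```

Call:
carry_out([
  [[0,0,0.6,0,1],[0,0,0,0,1]],
])

```text
time: 12.5
eef_pos: [489.2, -319.6, 112.7]
tool_rot: [-3.131, 0.256, -0.001]
force: [-0.2, 2.0, 5.6]
width: 0.091
grip_force: 59.7
```

Disc 2 reached at 5.6 N. Rocking further clockwise.

Call:
carry_out([
  [[0,0,0.4,3,1],[0,0,0,3,1],[0,0,0,3,1],[0,0,0,3,1],[0,0,0,0,1]],
])

```text
time: 13.0
eef_pos: [489.4, -319.7, 111.7]
tool_rot: [3.087, -0.582, 0.001]
force: [-0.2, 0.7, 1.9]
width: 0.093
grip_force: 59.3
```

Call:
carry_out([
  [[0,0,0.3,3,1],[0,0,0,3,1],[0,0,0,0,1]],
])

```text
time: 13.3
eef_pos: [489.3, -319.9, 111.3]
tool_rot: [3.052, -0.741, 0.001]
force: [0.8, -0.6, 1.6]
width: 0.093
grip_force: 59.1
```

Call:
carry_out([
  [[0,0,0.3,3,1],[0,0,0,3,1],[0,0,0,0,1]],
])

```text
time: 13.6
eef_pos: [489.1, -320.0, 111.0]
tool_rot: [3.009, -0.899, 0.001]
force: [-0.5, -0.1, 2.0]
width: 0.098
grip_force: 59.1
```

Call:
carry_out([
  [[0,0,1,0,1],[0,0,1,0,1],[0,0,0,0,1]],
])

```text
time: 13.9
eef_pos: [488.8, -319.8, 108.8]
tool_rot: [3.009, -0.901, -0.0]
force: [-1.0, -1.0, 0.9]
width: 0.094
grip_force: 58.9
```

```bash
python3 - <<'E'
from h import *
s=get_state();print(s['time'],s['eef_pos'],s['joint_pos'],s['force'],s['ft_torque'])
M=R.from_rotvec(s['tool_rot']).as_matrix();print('x yaw',np.degrees(np.arctan2(M[1,0],M[0,0])))
E
```

```text
13.9 [ 488.83972032 -319.84626112  108.78377294] [-0.1930657   0.77522825  1.21918424  1.6191194  -0.7519629   1.29151412
 -0.99727833] [-0.9980426  -1.00609586  0.9268185 ] [-0.14932503 -0.05711562 -0.01564035]
x yaw -33.33580559557369
```

Call:
carry_out([
  [[0,0,0,-6,1],[0,0,0,-6,1],[0,0,0,-6,1],[0,0,0,-6,1],[0,0,0,-6,1],[0,0,0,-6,1],[0,0,0,-6,1],[0,0,0,0,1],[0,0,0,0,1]],
])

```text
time: 14.8
eef_pos: [489.1, -318.7, 108.6]
tool_rot: [-3.131, -0.234, -0.0]
force: [0.6, 1.2, -0.5]
width: 0.097
grip_force: 58.7
```

Call:
carry_out([
  [[0,0,1,0,1],[0,0,1,0,1],[0,0,0,0,1]],
])

```text
time: 15.1
eef_pos: [489.2, -318.7, 106.7]
tool_rot: [-3.131, -0.236, 0.0]
force: [0.6, 2.6, 0.5]
width: 0.094
grip_force: 58.9
```

Call:
carry_out([
  [[0,0,1,0,1],[0,0,0.5,0,1],[0,0,0,0,1]],
])

```text
time: 15.4
eef_pos: [489.2, -318.8, 105.3]
tool_rot: [-3.131, -0.237, 0.0]
force: [1.1, 2.8, 1.6]
width: 0.096
grip_force: 58.9
```

```bash
python3 - <<'E'
from h import *
s=get_state();print(s['time'],s['eef_pos'],s['joint_pos'],s['force'],s['ft_torque'])
M=R.from_rotvec(s['tool_rot']).as_matrix();print('x yaw',np.degrees(np.arctan2(M[1,0],M[0,0])))
E
```

```text
15.4 [ 489.17024657 -318.79613078  105.25455823] [-0.12658241  0.68457761  1.05230524  1.62087687 -0.62752111  1.21253306
 -0.36064268] [1.1315117  2.76925775 1.56563412] [ 0.97972179 -0.13010089 -0.01082946]
x yaw 8.652474870030424
```

Call:
carry_out([
  [[0,0.4,1,0,1],[0,0,1,0,1],[0,0,1,0,1],[0,0,0,0,1]],
])

```text
time: 15.8
eef_pos: [489.2, -318.8, 102.0]
tool_rot: [-3.131, -0.237, 0.0]
force: [0.6, 5.5, 1.8]
width: 0.096
grip_force: 58.9
```

Call:
carry_out([
  [[0,0,1,0,1],[0,0,1,0,1],[0,0,1,0,1],[0,0,0,0,1]],
])

```text
time: 16.2
eef_pos: [489.2, -318.9, 99.1]
tool_rot: [-3.131, -0.237, 0.0]
force: [0.0, 5.3, 0.6]
width: 0.1
grip_force: 59.0
```

Call:
carry_out([
  [[0,0,1,0,1],[0,0,0,0,1]],
])

```text
time: 16.4
eef_pos: [489.2, -318.8, 98.1]
tool_rot: [-3.131, -0.237, 0.0]
force: [0.9, 5.7, 1.6]
width: 0.096
grip_force: 59.0
```

Call:
carry_out([
  [[0,0,1,0,1],[0,0,0,0,1]],
])

```text
time: 16.6
eef_pos: [489.2, -318.8, 97.2]
tool_rot: [-3.131, -0.237, 0.0]
force: [-0.0, 6.2, 0.9]
width: 0.097
grip_force: 59.2
```

Call:
carry_out([
  [[0,-0.6,0.5,0,1],[0,0,0,0,1]],
])

```text
time: 16.8
eef_pos: [489.2, -318.8, 97.2]
tool_rot: [-3.132, -0.237, -0.0]
force: [-0.7, 5.2, 3.0]
width: 0.096
grip_force: 59.5
```

Call:
carry_out([
  [[0,0,0.6,0,1],[0,0,0,0,1]],
])

```text
time: 17.0
eef_pos: [489.2, -318.8, 97.0]
tool_rot: [-3.131, -0.237, -0.001]
force: [-0.3, 6.2, 5.3]
width: 0.097
grip_force: 59.7
```

Call:
carry_out([
  [[0,-0.6,1,0,1],[0,0,0,0,1],[0,0,0,0,1]],
])

```text
time: 17.3
eef_pos: [489.2, -318.8, 96.8]
tool_rot: [-3.132, -0.237, -0.002]
force: [-1.2, 6.1, 7.3]
width: 0.099
grip_force: 60.2
```

```bash
python3 - <<'E'
from h import *
s=get_state();print(s['time'],s['eef_pos'],s['joint_pos'],s['force'],s['ft_torque'])
S,ps=grab('scene','s5.png');p=proj(ps,(489,-319,105)).astype(int)
im,_=grab('wrist','w5.png')
c=S[p[1]-35:p[1]+35,p[0]-35:p[0]+35]
cv2.imwrite('pics/c5.png',np.hstack([cv2.resize(c,(400,400),interpolation=cv2.INTER_CUBIC),cv2.resize(im[220:340,260:380],(400,400))])[:,:,::-1])
E
```

```text
17.3 [ 489.24059709 -318.79993581   96.82907243] [-0.1239449   0.69254893  1.0457177   1.6315333  -0.63686277  1.19559668
 -0.35386491] [-1.22243185  6.07090429  7.3335329 ] [ 1.52278477  0.27499381 -0.04951598]
```

View pics/c5.png

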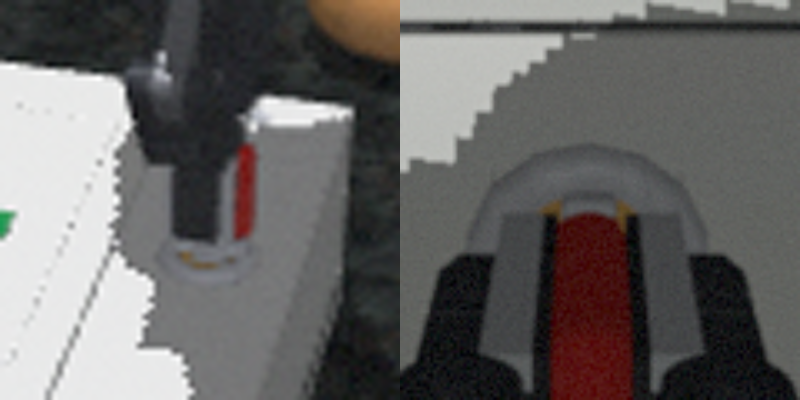

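The collar lies on the rim: in the wrist crop its end overlaps the rim at (590,205). Turning clockwise in stages.

Call:
carry_out([
  [[0,0,0,6,1],[0,0,0,6,1],[0,0,0,6,1],[0,0,0,6,1],[0,0,0,6,1],[0,0,0,6,1],[0,0,0,6,1],[0,0,0,0,1]],
], newtons=80)

```text
time: 18.2
eef_pos: [489.2, -320.1, 96.8]
tool_rot: [3.006, -0.903, 0.002]
force: [1.0, 4.3, 6.1]
width: 0.092
grip_force: 79.4
```

```bash
cat > st.py <<'E'
from h import *
s=get_state();print(s['time'],s['eef_pos'],s['joint_pos'],s['force'],s['ft_torque'],s['grip_force'])
M=R.from_rotvec(s['tool_rot']).as_matrix();print('x yaw',np.degrees(np.arctan2(M[1,0],M[0,0])))
E
python3 st.py
```

```text
18.2 [ 489.20862379 -320.10612962   96.82878513] [-0.18862739  0.78428998  1.20435354  1.63311594 -0.76165063  1.26660505
 -0.99314403] [0.99852593 4.34397185 6.10375075] [1.00326239 0.05690602 0.07367355] 79.38109517097473
x yaw -33.434819617549756
```

Call:
carry_out([
  [[0,0,0,6,1],[0,0,0,6,1],[0,0,0,6,1],[0,0,0,6,1],[0,0,0,0,1]],
])

```text
time: 18.7
eef_pos: [488.5, -320.6, 96.8]
tool_rot: [2.752, -1.509, 0.002]
force: [-1.6, 3.7, 5.9]
width: 0.094
grip_force: 79.3
```

```bash
python3 st.py
```

```text
18.7 [ 488.49822334 -320.6279378    96.81343979] [-0.20303824  0.81399078  1.24923502  1.63402807 -0.79772129  1.29129834
 -1.38476105] [-1.57276344  3.73100309  5.88916893] [0.7867674  0.19431582 0.08706644] 79.25823211669922
x yaw -57.46583733306563
```

Call:
carry_out([
  [[0,0,0,6,1],[0,0,0,6,1],[0,0,0,6,1],[0,0,0,6,1],[0,0,0,2.5,1],[0,0,0,0,1],[0,0,0,0,1],[0,0,0,0,1]],
])

```text
time: 19.5
eef_pos: [487.6, -320.9, 96.8]
tool_rot: [2.334, -2.098, 0.002]
force: [-2.4, 3.1, 5.3]
width: 0.093
grip_force: 79.3
```

```bash
python3 st.py; python3 - <<'E'
from h import *
S,ps=grab('scene','s6.png');p=proj(ps,(540,-310,105)).astype(int)
im,_=grab('wrist','w6.png')
c=S[p[1]-60:p[1]+60,p[0]-60:p[0]+60]
cv2.imwrite('pics/c6.png',np.hstack([cv2.resize(c,(400,400),interpolation=cv2.INTER_CUBIC),cv2.resize(im[140:380,200:440],(400,400))])[:,:,::-1])
E
```

```text
19.5 [ 487.59759647 -320.87831871   96.84609081] [-0.20878925  0.82771008  1.26963746  1.63487215 -0.81342656  1.3035968
 -1.83318017] [-2.37471507  3.13294824  5.30951004] [0.77935998 0.51386181 0.15190626] 79.32279825210571
x yaw -83.90101933582302
```

View pics/c6.png

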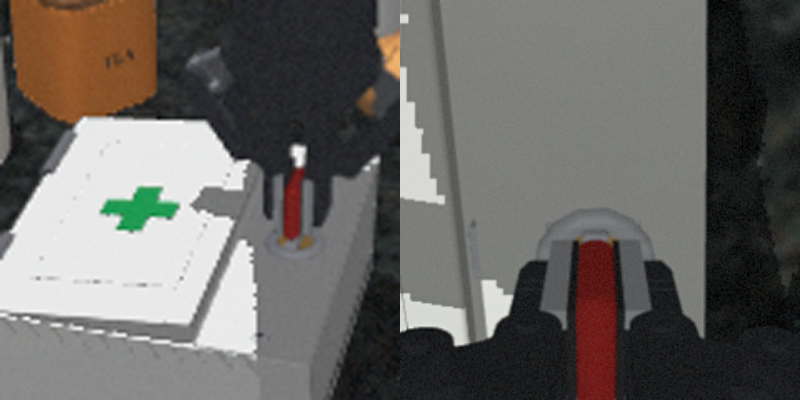

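The lid has sprung ajar and the collar is down with the key held turned about 92°. Handing in.

```bash
python3 -c "
from plant import *
print(close_job())"
```

```text
the job is handed in; nothing more can be done
None
```

The red key is fully home in the lock and held turned about 92° clockwise in the gripper, the lid is ajar ready for you to lift, and the job is handed in (no verdict was reported back).

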